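# Stand the tipped tea tin up, set its double lid on and lift off the outer lid alone

## Robot

A 6-joint arm with a two-finger parallel gripper is mounted at the origin on a cart in front of the work surface, level with it; the furniture and walls round the work are solid. World frame = base frame: x ahead of the robot, y to its left, z up, the work surface at z = 0. Lengths are in m, angles in rad, forces in N, time in s.
With the tool pointing down it reaches from about 0.275 to 0.875 m from the base axis. Payload 12.5 kg.
Tool frame: the origin (TCP) lies midway between the tips of the shut fingers; the grasp point (between the pads) lies 19 mm behind it (hold_point_z is the distance from the TCP to the grasp point, in m); z points along the fingers, y is the line along which they close (so a half turn about z gives the same grasp; the last joint's range is limited). The gripper opens to 85 mm and grips with 20 to 120 N. Pads are 22 mm wide; open, the fingers measure 114 mm over their backs; the gripper's body (76 mm by 85 mm) begins 54 mm behind the grasp point. The pads swing forward as they close: fully open they stand 13 mm farther back than shut.
Start: joints at [1.085, 0.351, 1.652, -0, 1.139, -0.085], TCP at [0.215, 0.506, 0.199] pointing down, gripper open.
Joint ranges: [-2.75, 2.75], [-0.79, 2.1], [0.01, 2.65], [-1.57, 4.71], [0.07, 3.14], [-2.87, 2.87]. Speed limits (rad/s): [2.22, 2.22, 2.79, 3.14, 3.14, 3.14].

## Interface

Orientations are given as a rotation vector (axis times angle).
In Python, from workcell import * gives the robot as it stands. The module is installed in compiled form; this text tells all that it offers.
- The arm moves only by the shell command python3 -m pendant 'ROWS' [FORCE]. ROWS is a JSON object of lists of equal length, an entry for each row: "dp": the shift along the world's x, y, z in units of 25 mm (1.0 is 25 mm), a list of three; "rot": the turn, a rotation vector about the world's x, y, z in units of 8 degrees (1.0 is 8 degrees), a list of three; "fingers": the opening, from 0 (shut) to 1 (fully open). A call has 1 to 12 rows; each row shifts and turns the commanded pose from where the row before left it; what a row does not reach is not made up. A row lasts 1/10 s, in which the tool goes at most 50 mm and 8.59 degrees, less where a joint would pass 70% of its speed; a pose out of reach is approached as far as the arm can. A call with a number of a shift or a turn outside -1 to 1 is refused whole. A call with a gripper value outside its range is refused whole. The fingers move at their own pace and stop on an object; FORCE is the grip in N (left out, the last holds). Time passes only in rows, so rows that do not move let the fingers close. It gives the time, the measured TCP pose, the force, the opening and the grip force at its end, in the units of the state.
- get_state(): the state, without advancing time (a new reading comes with each control period).
- read_camera(name): name is "side" or "top" or "wrist"; returns a dict with "frame" (384x512x3 uint8, red, green, blue), "mtx" (3x3 intrinsics, pixels), "R" (3x3) and "t" (3): a world point X has camera coordinates R X + t. Camera axes: x right, y down, z forward; pixel columns grow to the right and rows downward; lengths in m; the calibration is good to about 2 mm. A picture is of the moment at which its call begins. There is no depth.
- hand_in(): hands the job in; it is judged then, once.
Trained networks look in a picture, given as the dict that the camera call returned (one of the last four; its "shot" number tells which), for a name from the list of things; names that differ only in an ending like _2 or _b are one class to them, and where a whole thing is asked for, a point or a joint stands for the part that bears it (a point fixed in the world has none). Each returns a list of dicts, best first, with "confidence" (0 to 1); they miss things now and then, are a little off and sometimes report something else, mostly with a low value. They report only what shows in the picture. A call takes as long as a camera call. They do not tell look-alikes from the thing itself.
- spot_in(picture, query): "box" ([left, top, width, height] as shares, 0 to 1, of the picture: columns of its width, rows of its height, round what is visible of it).
- pinpoint(picture, query): "xy" ([column, row] as shares, 0 to 1, of the picture: columns of its width, rows of its height: a listed point, or the origin of a listed thing).
The state is a dict: "t": time; "joints": joint angles; "joint_velocities": joint speeds; "joint_torque": joint torques, N m; "position": TCP position; "orientation": TCP orientation; "contact_force": force on the tool from outside, world axes, zero at the start; "moment": the same for the moment, N m; "width": finger opening in m; "gripper_force": force on a finger pad.
Only numpy, scipy, OpenCV 4.12 (cv2) and the standard library are available. Lean on these libraries where they do the work, as an engineer would, in place of code of your own. Each camera call takes 0.05 s, during which the arm holds its last target. There are 200 camera calls.

## Task

The square tea tin has tipped over on the cork mat: stand it upright again on the mat between its two neighbours, without disturbing them or the egg timer. Then take its nested double lid by the inner lid's knob and lower it gently onto the tin, not letting go until the inner lid is fully seated in the neck. Finally grip the outer lid by its collar and lift it alone, straight up until it is clear above the knob, with the inner lid staying seated, and finish there, still holding the outer lid level over the tin so that the seal can be checked.

Things in the scene. Friction and masses are not known exactly. Their poses are not given: they have to be found in the camera images.
- tea_tin: square steel tea tin 56 x 56 x 84 mm with a round neck on top (outside 46, bore 40, 14 mm high; rim 98 mm above the underside), about 0.22 kg, open. Origin: centre of the underside; z runs along the tin to the mouth, x and y square to its flat sides. It starts lying on a flat side on the cork mat, mouth roughly to the robot's left (+y)
- tin_mouth (a point): centre of the tin's mouth, on the tin's axis, level with the rim of the neck
- inner_lid: inner lid, about 0.1 kg: tapered round plug 37 mm across, 14 deep, under a flange 46 across, 3 thick, and a straight upright wooden knob 16 across, its top 72 mm above the plug's foot. Origin: centre of the foot, z up. Starts standing on its plug on the table at the right, outer lid loose on its flange. Seated: flange on the neck's rim, origin 84 mm above the tin's underside
- knob_top (a point): centre of the top of the inner lid's knob
- outer_lid: outer lid, about 0.08 kg: round cap 56 mm across, skirt inside 52, with a wooden collar 34 across (hole 21) round the knob, which stands up 30 mm above it. Rests unfastened on the inner lid's flange: lifting the knob carries both, lifting the collar this lid alone. Origin: centre of the skirt's lower edge, 8 mm above the inner lid's when nested, z up; plate top at 12 mm, collar top at 34
- collar_top (a point): centre of the top of the outer lid's collar
- runner: flat cork mat, 340 x 170 x 4 mm, fixed to the table, long side roughly away from the robot. Origin: centre of its underside; x along its long side
- pepper_mill: small round shaker with a grey cap, 44 mm across, 90 mm tall, loose, at one end of the mat, 115 mm from its middle. Origin: centre of the underside
- spice_jar: round glass spice jar with a screw cap, 46 mm across, 106 mm tall, loose, at the other end of the mat, 115 mm from its middle. Origin: centre of the underside
- timer: round egg timer, 60 mm across, 57 mm tall, loose on the table behind the lids. Origin: centre of the underside
Things that resemble listed ones, but are neither listed nor needed, are in the scene too. Leave any green or pink look-alike of the inner_lid alone.

How it is judged:
By the outcome, as a careful person would: the job done as asked, in the order asked, and still so for the second after the job is handed in, while the arm keeps its last pose, push and grip.
It also fails if it takes over 59 s, if anything falls off the work surface, if the arm or the gripper's body presses on something with over 40 N, if the wrist force passes 120 N, or if a joint passes its speed limit or range.

## Working session

There is one attempt and no reset: what is moved stays moved. The work goes in short steps, Python scripts to look and compute and a shell command to move; the robot and the scene stay as the last step left them, time stands still between calls to the robot, and variables do not carry over. Pictures are saved under pics/ and viewed, at most 10 in all, crops included, and the job is handed in when it is done.

```bash
mkdir -p pics; cat > h.py <<'E'
from workcell import *
import numpy as np, cv2
def ray(p,uv):
    R=np.array(p["R"]);t=np.array(p["t"]);K=np.array(p["mtx"])
    d=R.T@np.linalg.inv(K)@np.array([uv[0],uv[1],1.]);return -R.T@t,d/np.linalg.norm(d)
def onz(p,uv,z):
    c,d=ray(p,uv);return c+d*(z-c[2])/d[2]
def px(s): return np.array(s)*[512,384]
def tri(ps,uvs):
    A=0;b=0
    for p,u in zip(ps,uvs):
        c,d=ray(p,u);M=np.eye(3)-np.outer(d,d);A=A+M;b=b+M@c
    return np.linalg.solve(A,b)
def proj(p,X):
    x=np.array(p["mtx"])@(np.array(p["R"])@X+np.array(p["t"]));return x[:2]/x[2]
def save(p,n): cv2.imwrite("pics/"+n+".png",np.array(p["frame"])[:,:,::-1])
E
python3 - <<'E'
from h import *
s=get_state();print({k:np.round(v,3) for k,v in s.items()})
ps=[read_camera(n) for n in("side","top")]
big=np.hstack([cv2.resize(p["frame"],(400,300)) for p in ps])
for p,n in zip(ps,("side","top")): save(p,n)
R={}
for q in("tea_tin","tin_mouth","inner_lid","knob_top","outer_lid","collar_top","runner","pepper_mill","spice_jar","timer"):
    for p,n in zip(ps,("side","top")):
        r=pinpoint(p,q)[:4]
        print(q,n,[(np.round(px(a["xy"])).tolist(),round(a["confidence"],2)) for a in r])
        R[q,n]=r
    if R[q,"side"] and R[q,"top"]: print("  tri",np.round(tri(ps,[px(R[q,n][0]["xy"]) for n in("side","top")]),3))
for p in ps: print(np.round(-np.array(p["R"]).T@p["t"],3))
E
```

```text
{'t': np.float64(0.0), 'joints': array([ 1.085,  0.351,  1.652, -0.   ,  1.139, -0.085]), 'joint_velocities': array([ 0.001, -0.001,  0.001, -0.003,  0.001,  0.   ]), 'joint_torque': array([ 2.0000e-03, -5.0611e+01, -2.9140e+01,  0.0000e+00,  5.0000e-03,
        0.0000e+00]), 'position': array([0.214, 0.506, 0.199]), 'orientation': array([-6.250e-01, -3.078e+00,  2.000e-03]), 'contact_force': array([ 0.699,  0.199, -0.257]), 'moment': array([-0.038,  0.026, -0.037]), 'gripper_force': np.float64(0.0), 'width': np.float64(0.085)}
tea_tin side [([272.0, 194.0], 0.81)]
tea_tin top [([236.0, 189.0], 0.83)]
  tri [ 0.519 -0.002  0.042]
tin_mouth side [([276.0, 173.0], 0.79)]
tin_mouth top [([196.0, 184.0], 0.69)]
  tri [0.532 0.097 0.043]
inner_lid side [([239.0, 291.0], 0.92), ([219.0, 248.0], 0.86), ([181.0, 249.0], 0.84), ([264.0, 260.0], 0.65)]
inner_lid top [([344.0, 224.0], 0.8), ([302.0, 275.0], 0.69), ([304.0, 240.0], 0.64), ([317.0, 205.0], 0.58)]
  tri [ 0.447 -0.273 -0.013]
knob_top side [([238.0, 264.0], 0.84), ([178.0, 222.0], 0.83), ([221.0, 224.0], 0.66), ([258.0, 236.0], 0.
[... 197 characters left out ...]
]
  tri [ 0.492 -0.196  0.007]
collar_top side [([262.0, 246.0], 0.85)]
collar_top top [([316.0, 202.0], 0.65), ([237.0, 188.0], 0.37)]
  tri [ 0.492 -0.198  0.042]
runner side [([275.0, 197.0], 0.69)]
runner top [([221.0, 196.0], 0.61), ([316.0, 196.0], 0.39)]
  tri [ 0.52   0.038 -0.001]
pepper_mill side [([228.0, 188.0], 0.73)]
pepper_mill top [([213.0, 238.0], 0.54)]
  tri [0.401 0.056 0.016]
spice_jar side [([314.0, 211.0], 0.71)]
spice_jar top [([240.0, 152.0], 0.68), ([297.0, 177.0], 0.56)]
  tri [ 0.629 -0.01  -0.002]
timer side [([293.0, 248.0], 0.66), ([315.0, 204.0], 0.2)]
timer top [([299.0, 174.0], 0.61)]
  tri [ 0.567 -0.161  0.007]
[ 0.495 -0.739  0.555]
[ 0.269 -0.047  1.078]
```

View pics/side.png

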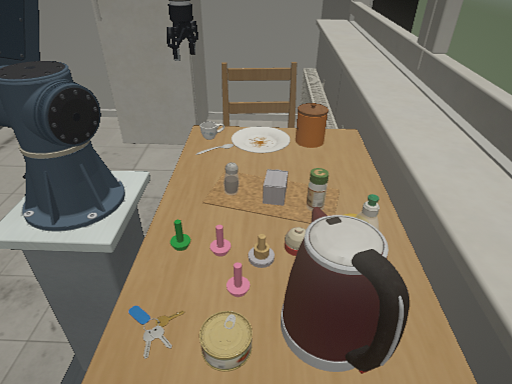

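View pics/top.png

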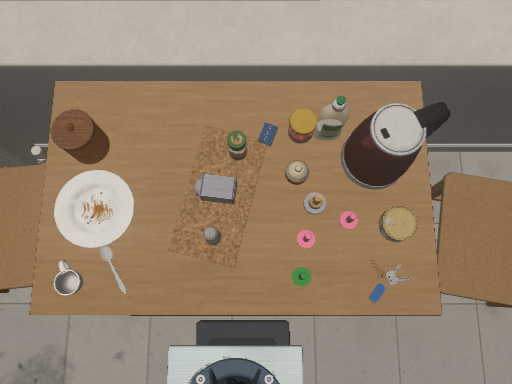

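The side view shows the grey tin lying at about (275,187), the mill at (231,180), the jar at (318,188) and the real steel and wood lid at (262,250). The top view shows the tin at (216,188) with its mouth to the left, and the lid at (315,203). The pink and green pieces are decoys. The plan is to grip across the tin with the tool leaned 45° toward the mouth, then roll 90° about the lateral axis. First I'll go above the tin.

```bash
python3 -m pendant '{"dp":[[0.7,-1,0.2],[0.7,-1,0.2],[0.7,-1,0.2],[0.7,-1,0.2],[0.7,-1,0.2],[0.7,-1,0.2],[0.7,-1,0.2],[0.7,-1,0.2],[0.7,-1,0.2],[0.7,-1,0.2],[0.7,-1,0.2],[0.7,-1,0.2]],"rot":[[0,0,-0.5],[0,0,-0.5],[0,0,-0.5],[0,0,-0.5],[0,0,-0.5],[0,0,-0.5],[0,0,-0.5],[0,0,-0.5],[0,0,-0.5],[0,0,-0.5],[0,0,-0.5],[0,0,-0.5]],"fingers":[1,1,1,1,1,1,1,1,1,1,1,1]}'
python3 -m pendant '{"dp":[[0.6,-0.9,0],[0.6,-0.9,0],[0.6,-0.9,0],[0.6,-0.9,0],[0.6,-0.9,0],[0.6,-0.9,0],[0.6,-0.9,0],[0,0,0]],"rot":[[0,0,-0.45],[0,0,-0.45],[0,0,-0.45],[0,0,-0.45],[0,0,-0.45],[0,0,-0.45],[0,0,-0.45],[0,0,0]],"fingers":[1,1,1,1,1,1,1,1]}'
cat > look.py <<'E'
from h import *
import sys
name=sys.argv[1]; qs=sys.argv[2:]
s=get_state(); print({k:np.round(s[k],3).tolist() for k in("t","position","orientation","joints","contact_force","width")})
ps={n:read_camera(n) for n in("wrist","side","top")}
save(ps["wrist"],name)
for q in qs:
    r={n:pinpoint(p,q)[:5] for n,p in ps.items()}
    for n in r: print(q,n,[(np.round(px(a["xy"]),1).tolist(),round(a["confidence"],2)) for a in r[n]])
    g=[n for n in r if r[n]]
    if len(g)>1: print("  tri",np.round(tri([ps[n] for n in g],[px(r[n][0]["xy"]) for n in g]),4))
E
python3 look.py w1 tea_tin tin_mouth pepper_mill spice_jar
```

```text
t: 2.3
position: [0.4251, 0.2053, 0.2596]
orientation: [1.827, 2.555, 0.0]
contact_force: [1.0, -0.3, -0.4]
width: 0.0849
gripper_force: 0.0
t: 3.1
position: [0.5307, 0.0468, 0.259]
orientation: [2.342, 2.094, -0.0]
contact_force: [-0.5, 0.5, -0.1]
width: 0.0853
gripper_force: 0.0
{'t': 3.1, 'position': [0.531, 0.047, 0.259], 'orientation': [2.342, 2.094, -0.0], 'joints': [0.001, 0.263, 1.62, -0.0, 1.258, 0.113], 'contact_force': [-0.494, 0.473, -0.07], 'width': 0.085}
tea_tin wrist [([252.0, 189.7], 0.88)]
tea_tin side [([274.3, 194.0], 0.93)]
tea_tin top []
  tri [0.5224 0.0012 0.0382]
tin_mouth wrist [([255.0, 118.1], 0.83)]
tin_mouth side [([275.7, 174.9], 0.91), ([263.4, 260.5], 0.46), ([294.7, 246.2], 0.32)]
tin_mouth top []
  tri [0.5326 0.0999 0.0342]
pepper_mill wrist [([170.7, 156.7], 0.76), ([291.0, 263.4], 0.66), ([248.6, 290.1], 0.5)]
pepper_mill side [([228.1, 189.5], 0.93)]
pepper_mill top [([220.7, 195.4], 0.53)]
  tri [0.4408 0.0409 0.0478]
spice_jar wrist [([318.3, 175.7], 0.66)]
spice_jar side [([311.7, 205.5], 0.79)]
spice_jar top [([241.5, 153.6], 0.73)]
  tri [ 0.6232 -0.0051  0.007 ]
```

View pics/w1.png

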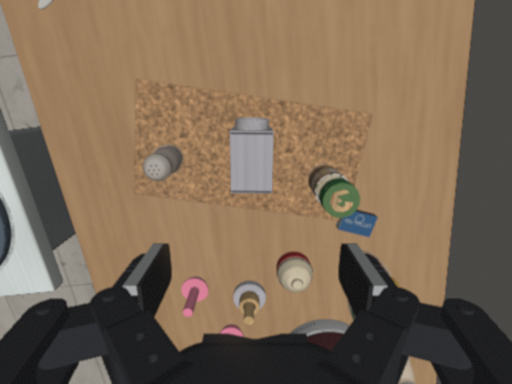

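The wrist view confirms the tin at (252,160) with its mouth up the image, the mill at (160,163), the jar at (335,190) and the lid at (249,300). The tin length triangulates to 99 mm, close to the 98 mm given. I'll lean the tool 45° and move to the standoff.

```bash
python3 -m pendant '{"dp":[[0,0.4,-0.8],[0,0.4,-0.8],[0,0.4,-0.8],[0,0.4,-0.8],[0,0.4,-0.8],[0,0.4,-0.8],[0,0.4,-0.8],[0,0,0],[0,0,0]],"rot":[[-0.8,0.09,0],[-0.8,0.09,0],[-0.8,0.09,0],[-0.8,0.09,0],[-0.8,0.09,0],[-0.8,0.09,0],[-0.8,0.09,0],[0,0,0],[0,0,0]],"fingers":[1,1,1,1,1,1,1,1,1]}'
cat > st.py <<'E'
from h import *
from scipy.spatial.transform import Rotation as Ro
s=get_state();R=Ro.from_rotvec(s["orientation"]).as_matrix();p=np.array(s["position"])
print("x",R[:,0].round(3),"y",R[:,1].round(3),"z",R[:,2].round(3),"tcp",p.round(4),"hold",(p-.019*R[:,2]).round(4),"j",np.round(s["joints"],2),"F",np.round(s["contact_force"],1),"w",round(float(s["width"]),4),s["gripper_force"],"t",s["t"])
E
python3 st.py
python3 look.py w2 tea_tin tin_mouth pepper_mill spice_jar | tail -n +2
```

```text
t: 4.75
position: [0.5295, 0.1192, 0.1187]
orientation: [1.866, 1.678, -0.778]
contact_force: [0.1, 0.8, 0.4]
width: 0.0855
gripper_force: 0.0
x [ 0.073  0.703 -0.708] y [ 0.994 -0.108 -0.004] z [-0.079 -0.703 -0.707] tcp [0.5295 0.1192 0.1187] hold [0.531  0.1325 0.1321] j [ 0.46  0.71  1.51 -0.64  1.45  0.83] F [0.1 0.8 0.4] w 0.0855 0.0 t 4.75
tea_tin wrist [([257.3, 187.9], 0.86)]
tea_tin side [([273.2, 194.1], 0.95)]
tea_tin top [([236.1, 191.4], 0.66)]
  tri [0.5191 0.0016 0.0333]
tin_mouth wrist []
tin_mouth side [([274.7, 175.4], 0.77)]
tin_mouth top [([194.8, 183.6], 0.59)]
  tri [0.5308 0.1004 0.0345]
pepper_mill wrist [([147.7, 148.1], 0.75)]
pepper_mill side [([229.6, 189.0], 0.93)]
pepper_mill top [([210.9, 240.1], 0.51)]
  tri [0.4029 0.06   0.0073]
spice_jar wrist [([347.3, 164.3], 0.73), ([297.6, 210.8], 0.34)]
spice_jar side [([314.9, 206.9], 0.82)]
spice_jar top [([239.6, 152.7], 0.8), ([220.1, 193.5], 0.41)]
  tri [ 0.6281 -0.0059  0.0029]
```

```bash
python3 -m pendant '{"dp":[[0,0,-0.45],[0,0,-0.45],[-0.04,-0.62,-0.62],[-0.04,-0.62,-0.62],[-0.04,-0.62,-0.62],[-0.04,-0.62,-0.62],[-0.04,-0.62,-0.62],[0,0,0],[0,0,0]],"rot":[[0,0,0],[0,0,0],[0,0,0],[0,0,0],[0,0,0],[0,0,0],[0,0,0],[0,0,0],[0,0,0]],"fingers":[1,1,1,1,1,1,1,1,1]}'
python3 st.py
python3 -m pendant '{"dp":[[0,0,0],[0,0,0],[0,0,0],[0,0,0],[0,0,0],[0,0,0],[0,0,0],[0,0,0]],"rot":[[0,0,0],[0,0,0],[0,0,0],[0,0,0],[0,0,0],[0,0,0],[0,0,0],[0,0,0]],"fingers":[0.6,0.6,0.5,0.5,0.4,0.4,0.4,0.4]}' 50; python3 st.py
```

```text
t: 6.4
position: [0.5244, 0.0416, 0.019]
orientation: [1.867, 1.676, -0.779]
contact_force: [-0.3, 0.8, -0.4]
width: 0.0854
gripper_force: 0.0
x [ 0.074  0.702 -0.708] y [ 0.994 -0.109 -0.004] z [-0.08  -0.704 -0.706] tcp [0.5244 0.0416 0.019 ] hold [0.5259 0.055  0.0324] j [ 0.35  0.82  1.64 -0.74  1.22  0.92] F [-0.3  0.8 -0.4] w 0.0854 0.0 t 6.4
t: 7.2
position: [0.5252, 0.0422, 0.0201]
orientation: [1.866, 1.676, -0.775]
contact_force: [-0.5, 5.4, 6.2]
width: 0.055
gripper_force: 53.8
x [ 0.075  0.703 -0.708] y [ 0.994 -0.108 -0.002] z [-0.078 -0.703 -0.707] tcp [0.5252 0.0422 0.0201] hold [0.5266 0.0556 0.0335] j [ 0.35  0.81  1.64 -0.74  1.22  0.92] F [-0.5  5.4  6.2] w 0.055 53.816248923540115 t 7.2
```

```bash
python3 -m pendant '{"dp":[[0,0,0.5],[0,0,0.9],[0,0,0.9],[0,0,0.9],[-0.05,0,0],[-0.05,0,0],[-0.05,0,0],[-0.05,0,0],[-0.05,0,0],[-0.05,0,0],[0,0,0],[0,0,0]],"rot":[[0,0,0],[0,0,0],[0,0,0],[0,0,0],[0.4,-0.04,0],[0.75,-0.08,0],[0.75,-0.08,0],[0.75,-0.08,0],[0.75,-0.08,0],[0.75,-0.08,0],[0.75,-0.08,0],[0.75,-0.08,0]],"fingers":[0.4,0.4,0.4,0.4,0.4,0.4,0.4,0.4,0.4,0.4,0.4,0.4]}'
python3 -m pendant '{"dp":[[0,0,0],[0,0,0],[0,0,0],[0,0,0],[0,0,0],[0,0,0],[0,0,0],[0,0,0],[0,0,0]],"rot":[[0.75,-0.08,0],[0.75,-0.08,0],[0.75,-0.08,0],[0.75,-0.08,0],[0.75,-0.08,0],[0.75,-0.08,0],[0.75,-0.08,0],[0.3,-0.03,0],[0,0,0]],"fingers":[0.4,0.4,0.4,0.4,0.4,0.4,0.4,0.4,0.4]}'
python3 st.py
cat >> h.py <<'E'
def both(name,a="side",b="top",ca=None,cb=None):
    out=[]
    for n,c in((a,ca),(b,cb)):
        f=read_camera(n)["frame"]
        if c: f=f[c[1]:c[3],c[0]:c[2]]
        out.append(cv2.resize(f,(400,300),interpolation=cv2.INTER_CUBIC))
    cv2.imwrite("pics/"+name+".png",np.hstack(out)[:,:,::-1])
E
python3 - <<'E'
from h import *
both("up1",ca=(190,110,350,230),cb=(140,110,300,230))
E
```

```text
t: 8.4
position: [0.5171, 0.0415, 0.1004]
orientation: [-2.328, -2.096, -0.01]
contact_force: [-0.4, 0.8, -2.4]
width: 0.0549
gripper_force: 53.2
t: 9.3
position: [0.5167, 0.0407, 0.0989]
orientation: [-1.862, -1.676, -0.769]
contact_force: [-0.4, -0.9, -2.0]
width: 0.0548
gripper_force: 53.4
x [0.076 0.702 0.708] y [ 0.995 -0.103 -0.004] z [ 0.071  0.704 -0.706] tcp [0.5167 0.0407 0.0989] hold [0.5153 0.0273 0.1123] j [-0.42  0.58  1.85  0.82  1.17 -0.83] F [-0.4 -0.9 -2. ] w 0.0548 53.35413761436939 t 9.3
```

View pics/up1.png

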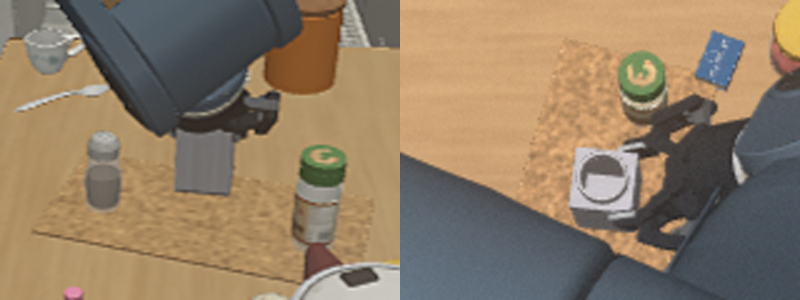

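The tin is held upright with its mouth up, seen at (605,175) in the right panel and hanging over the middle of the mat in the left. I'll lower it and watch the force.

```bash
python3 -m pendant '{"dp":[[0,0,-0.4],[0,0,-0.5],[0,0,-0.5],[0,0,-0.3],[0,0,-0.15],[0,0,-0.05],[0,0,0]],"rot":[[0,0,0],[0,0,0],[0,0,0],[0,0,0],[0,0,0],[0,0,0],[0,0,0]],"fingers":[0.4,0.4,0.4,0.4,0.4,0.4,0.4]}'
python3 -m pendant '{"dp":[[0,0,-0.1],[0,0,-0.1],[0,0,0]],"rot":[[0,0,0],[0,0,0],[0,0,0]],"fingers":[0.4,0.4,0.4]}'
python3 - <<'E'
from h import *
ps={n:read_camera(n) for n in("wrist","side","top")}
for q in("tea_tin","tin_mouth"):
    r={n:pinpoint(p,q)[:2] for n,p in ps.items()}
    for n in r: print(q,n,[(px(a["xy"]).round(1).tolist(),round(a["confidence"],2)) for a in r[n]], [onz(ps[n],px(a["xy"]),.102 if "m" in q else .004).round(3) for a in r[n]])
E
```

```text
t: 10.1
position: [0.5171, 0.0414, 0.0518]
orientation: [-1.861, -1.677, -0.769]
contact_force: [0.0, -1.0, -2.7]
width: 0.0551
gripper_force: 53.4
t: 10.4
position: [0.517, 0.0414, 0.0466]
orientation: [-1.861, -1.677, -0.768]
contact_force: [-0.0, -0.3, -2.4]
width: 0.0551
gripper_force: 53.4
tea_tin wrist [([255.8, 255.1], 0.78)] [array([0.517, 0.031, 0.004])]
tea_tin side [([271.2, 197.8], 0.72)] [array([0.516, 0.032, 0.004])]
tea_tin top [] []
tin_mouth wrist [([256.1, 201.8], 0.8)] [array([0.517, 0.031, 0.102])]
tin_mouth side [] []
tin_mouth top [] []
```

```bash
python3 -m pendant '{"dp":[[0,0,-0.05],[0,0,-0.05],[0,0,0]],"rot":[[0,0,0],[0,0,0],[0,0,0]],"fingers":[0.4,0.4,0.4]}'
python3 -m pendant '{"dp":[[0,0,-0.05],[0,0,-0.05],[0,0,0]],"rot":[[0,0,0],[0,0,0],[0,0,0]],"fingers":[0.4,0.4,0.4]}'
```

```text
t: 11.15
position: [0.5171, 0.0415, 0.0446]
orientation: [-1.861, -1.677, -0.769]
contact_force: [-1.4, -0.4, 2.9]
width: 0.0551
gripper_force: 53.7
t: 11.45
position: [0.5171, 0.0416, 0.0446]
orientation: [-1.857, -1.676, -0.772]
contact_force: [-12.2, -9.1, 31.1]
width: 0.0553
gripper_force: 57.0
```

```bash
python3 -m pendant '{"dp":[[0,0,0.08],[0,0,0],[0,0,0],[0,0,0],[0,0,0],[0,0,0],[0,0,0]],"rot":[[0,0,0],[0,0,0],[0,0,0],[0,0,0],[0,0,0],[0,0,0],[0,0,0]],"fingers":[0.4,0.4,0.6,0.7,0.85,1,1]}'
python3 st.py
python3 -m pendant '{"dp":[[-0.04,-0.3,0.3],[-0.06,-0.6,0.6],[-0.06,-0.6,0.7],[-0.06,-0.6,0.8],[0,-0.6,0.9],[0,-0.6,0.9],[0,-0.6,0.9],[0,-0.6,0.9],[0,0,0]],"rot":[[0,0,0],[0,0,0],[0,0,0],[0,0,0],[0,0,0],[0,0,0],[0,0,0],[0,0,0],[0,0,0]],"fingers":[1,1,1,1,1,1,1,1,1]}'
python3 st.py
python3 look.py w3 tea_tin tin_mouth pepper_mill spice_jar knob_top collar_top inner_lid outer_lid timer| tail -n +2
```

```text
t: 12.15
position: [0.517, 0.0415, 0.0436]
orientation: [-1.861, -1.677, -0.768]
contact_force: [-0.4, 0.1, -0.1]
width: 0.0852
gripper_force: 0.0
x [0.075 0.703 0.707] y [ 0.995 -0.102 -0.003] z [ 0.07   0.704 -0.707] tcp [0.517  0.0415 0.0436] hold [0.5157 0.0281 0.0571] j [-0.41  0.68  1.86  0.86  1.1  -0.91] F [-0.4  0.1 -0.1] w 0.0852 0.0 t 12.15
t: 13.05
position: [0.5125, -0.0735, 0.1965]
orientation: [-1.865, -1.681, -0.771]
contact_force: [-0.0, 0.4, -0.7]
width: 0.0856
gripper_force: 0.0
x [0.073 0.705 0.705] y [ 0.995 -0.104  0.002] z [ 0.075  0.702 -0.709] tcp [ 0.5125 -0.0735  0.1965] hold [ 0.5111 -0.0868  0.21  ] j [-0.6   0.48  1.69  0.68  1.44 -0.76] F [-0.   0.4 -0.7] w 0.0856 0.0 t 13.05
tea_tin wrist [([250.8, 207.6], 0.66)]
tea_tin side [([272.2, 196.6], 0.86)]
tea_tin top [([225.7, 196.0], 0.81)]
  tri [0.5158 0.0241 0.0102]
tin_mouth wrist [([249.5, 167.8], 0.89)]
tin_mouth side [([271.4, 166.4], 0.7)]
tin_mouth top [([221.1, 184.2], 0.87)]
  tri [0.5164 0.0293 0.1025]
pepper_mill wrist [([172.7, 193.8], 0.91)]
pepper_mill side []
pepper_mill top [([218.9, 194.
[... 260 characters left out ...]
.1], 0.93), ([238.8, 263.5], 0.9), ([262.2, 234.9], 0.7)]
knob_top top []
collar_top wrist []
collar_top side [([261.4, 247.0], 0.55)]
collar_top top [([315.1, 198.3], 0.48)]
  tri [ 0.496  -0.1964  0.0404]
inner_lid wrist [([76.3, 380.2], 0.83)]
inner_lid side [([183.6, 247.5], 0.91), ([221.6, 252.0], 0.72), ([235.0, 291.6], 0.62), ([260.7, 259.5], 0.61)]
inner_lid top []
  tri [ 0.3138 -0.1607 -0.0008]
outer_lid wrist []
outer_lid side [([261.9, 257.5], 0.96)]
outer_lid top [([312.8, 205.4], 0.51)]
  tri [ 0.4917 -0.1942  0.0051]
timer wrist [([314.8, 340.9], 0.6)]
timer side [([291.7, 248.2], 0.55)]
timer top [([299.9, 174.0], 0.83), ([318.0, 201.6], 0.33)]
  tri [ 0.5686 -0.1574  0.0047]
```

View pics/w3.png

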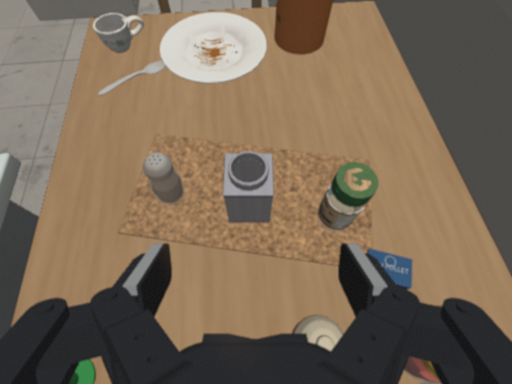

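The tin stands upright on the mat at (250,185), with its mouth at (0.516, 0.029) and its rim at 0.102. The mill (165,175) and jar (347,195) are undisturbed. Next I'll go above the lid with the tool vertical, yawed so the fingers miss the timer and the pink decoys.

```bash
python3 -m pendant '{"dp":[[-0.1,-0.5,0.3],[-0.1,-0.7,0.2],[-0.1,-0.7,0.1],[-0.1,-0.7,0],[-0.1,-0.7,0],[-0.1,-0.7,0],[-0.1,-0.7,0],[-0.1,-0.2,0],[0,0,0],[0,0,0],[0,0,0],[0,0,0]],"rot":[[-0.8,0.08,0],[-0.8,0.08,0],[-0.8,0.08,0],[-0.8,0.08,0],[-0.8,0.08,0],[-0.8,0.08,0],[-0.8,0.08,0],[0,0,-0.9],[0,0,-0.9],[0,0,-0.9],[0,0,-0.9],[0,0,-0.9]],"fingers":[1,1,1,1,1,1,1,1,1,0.5,0.5,0.5]}'
python3 -m pendant '{"dp":[[0,0,0],[0,0,0],[0,0,0],[0,0,0],[0,0,0]],"rot":[[0,0,-0.9],[0,0,-0.9],[0,0,-0.8],[0,0,0],[0,0,0]],"fingers":[0.5,0.5,0.5,0.5,0.5]}'
python3 st.py
python3 look.py w4 knob_top collar_top inner_lid outer_lid timer| tail -n +2
```

```text
t: 15.75
position: [0.4915, -0.1935, 0.2088]
orientation: [-2.873, -1.271, -0.0]
contact_force: [-0.7, 0.8, 0.7]
width: 0.0443
gripper_force: 0.0
t: 16.25
position: [0.4915, -0.1936, 0.2088]
orientation: [3.052, 0.745, -0.0]
contact_force: [0.3, 0.5, -0.2]
width: 0.0427
gripper_force: 0.0
x [ 0.888  0.461 -0.   ] y [ 0.461 -0.888  0.   ] z [ 0. -0. -1.] tcp [ 0.4915 -0.1936  0.2088] hold [ 0.4915 -0.1936  0.2278] j [-0.46  0.3   1.7  -0.    1.14  0.63] F [ 0.3  0.5 -0.2] w 0.0427 0.0 t 16.25
knob_top wrist [([201.6, 228.8], 0.94), ([303.8, 234.6], 0.8), ([257.7, 169.1], 0.66), ([165.3, 283.7], 0.59)]
knob_top side [([236.0, 264.7], 0.97), ([221.9, 226.2], 0.96), ([182.2, 221.3], 0.56), ([258.9, 235.1], 0.54)]
knob_top top []
  tri [ 0.4071 -0.1847  0.0017]
collar_top wrist [([257.7, 166.9], 0.59), ([41.9, 41.5], 0.17)]
collar_top side [([263.8, 248.1], 0.86)]
collar_top top []
  tri [ 0.4958 -0.1977  0.039 ]
inner_lid wrist [([212.9, 204.9], 0.81), ([257.7, 159.2], 0.7), ([178.6, 255.8], 0.61), ([296.4, 212.2], 0.57)]
inner_lid side [([224.9, 250.9], 0.81), ([237.2, 290.1], 0.79), ([261.7, 259.0], 0.61), ([181.5, 247.2], 0.54)]
inner_lid top []
  tri [ 0.4105 -0.1714  0.0018]
outer_lid wrist [([257.2, 156.4], 0.91)]
outer_lid side [([259.7, 257.2], 0.86)]
outer_lid top []
  tri [ 0.4944 -0.1935  0.0055]
timer wrist [([253.5, 87.5], 0.58)]
timer side [([296.4, 247.7], 0.82)]
timer top [([298.9, 172.8], 0.44)]
  tri [ 0.5727 -0.1563  0.0043]
```

View pics/w4.png

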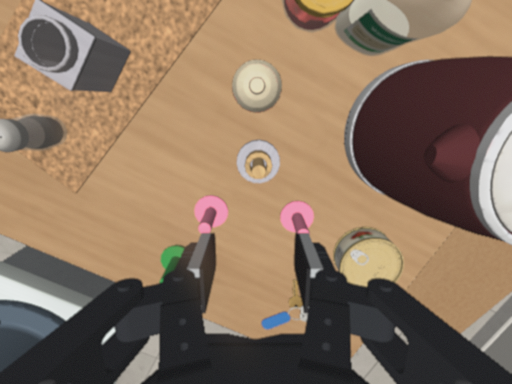

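The wrist view shows the lid pair at (258,162) with its knob top near (258,170). The timer is at (257,85) and the pink decoys at (210,212) and (297,217). I'll fix the lid's xy from the wrist rays at known heights.

```bash
python3 - <<'E'
from h import *
p=read_camera("wrist")
for q,z in(("knob_top",.072),("collar_top",.042),("inner_lid",0),("outer_lid",.008)):
    for a in pinpoint(p,q):
        u=px(a["xy"])
        if abs(u[0]-258)<12 and abs(u[1]-162)<20: print(q,u.round(1),round(a["confidence"],2),onz(p,u,z).round(4))
    print(q,"expect",[proj(p,np.array([.493,-.196,zz])).round(1) for zz in(z,)])
s=np.array(p["frame"])[130:200,225:295]; cv2.imwrite("pics/lidcrop.png",cv2.resize(s,(490,490),interpolation=cv2.INTER_CUBIC)[:,:,::-1])
E
```

```text
knob_top [257.9 168.2] 0.8 [ 0.4979 -0.1944  0.072 ]
knob_top expect [array([257.2, 172.7])]
collar_top [260.1 167.7] 0.75 [ 0.4936 -0.2     0.042 ]
collar_top expect [array([256.9, 166.7])]
inner_lid [255.4 159.5] 0.53 [ 0.4925 -0.1944  0.    ]
inner_lid expect [array([256.6, 159.7])]
outer_lid [257.2 158.3] 0.63 [ 0.4964 -0.1949  0.008 ]
outer_lid expect [array([256.7, 160.9])]
```

View pics/lidcrop.png

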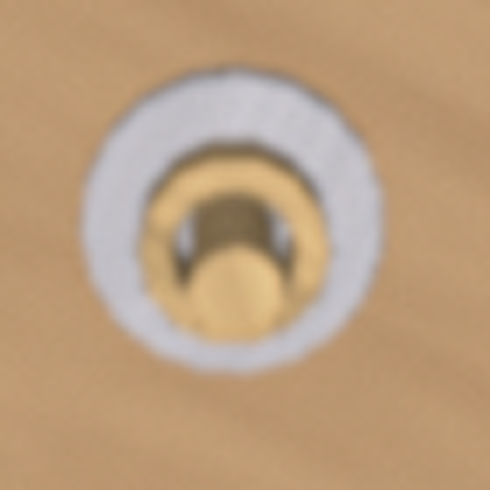

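```bash
python3 -m pendant '{"dp":[[0.06,-0.06,-0.5],[0.06,-0.06,-0.9],[0,0,-0.9],[0,0,-0.9],[0,0,-0.9],[0,0,-0.9],[0,0,-0.7],[0,0,-0.5],[0,0,-0.25],[0,0,0],[0,0,0]],"rot":[[0,0,0],[0,0,0],[0,0,0],[0,0,0],[0,0,0],[0,0,0],[0,0,0],[0,0,0],[0,0,0],[0,0,0],[0,0,0]],"fingers":[0.5,0.5,0.5,0.5,0.5,0.5,0.5,0.5,0.5,0.5,0.5]}' 40
python3 -m pendant '{"dp":[[0,0,0],[0,0,0],[0,0,0],[0,0,0],[0,0,0],[0,0,0],[0,0,0],[0,0,0]],"rot":[[0,0,0],[0,0,0],[0,0,0],[0,0,0],[0,0,0],[0,0,0],[0,0,0],[0,0,0]],"fingers":[0.4,0.35,0.3,0.25,0.2,0.1,0.1,0.1]}'; python3 st.py
```

```text
t: 18.5
position: [0.4949, -0.1968, 0.048]
orientation: [3.053, 0.74, 0.001]
contact_force: [0.1, -0.0, -0.2]
width: 0.043
gripper_force: 0.0
t: 19.3
position: [0.4945, -0.1966, 0.0475]
orientation: [3.053, 0.74, -0.0]
contact_force: [-0.1, -0.3, 0.1]
width: 0.0084
gripper_force: 0.0
x [ 0.889  0.458 -0.   ] y [ 0.458 -0.889  0.   ] z [-0. -0. -1.] tcp [ 0.4945 -0.1966  0.0475] hold [ 0.4945 -0.1966  0.0665] j [-0.47  0.53  1.82 -0.    0.8   0.63] F [-0.1 -0.3  0.1] w 0.0084 0.0 t 19.3
```

The fingers closed to 8 mm with no force, so I'll look.

```bash
python3 - <<'E'
from h import *
both("miss",a="side",b="wrist",ca=(200,180,320,270))
E
```

```text
(no output)
```

View pics/miss.png

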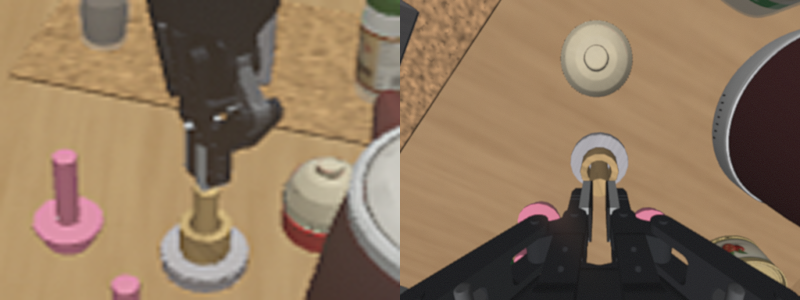

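The side crop shows the lids untouched and upright, with the fingertips beside or above the knob at (205,185). I'll re-measure from this close view.

```bash
python3 - <<'E'
from h import *
p=read_camera("wrist"); q=read_camera("side"); s=get_state()
tcp=np.array(s["position"])
print("tcp in wrist",proj(p,tcp).round(1),"side",proj(q,tcp).round(1))
u=np.array([256,203]); print("plate edge-centre",onz(p,u,.02).round(4))
for c in(p,q):
  print([(n,proj(c,np.array([.4945,-.1966,z])).round(1).tolist()) for n,z in(("foot",0),("plate",.02),("coll",.042),("knob",.072))])
  for k in("knob_top","collar_top","outer_lid"): print(k,[(px(a["xy"]).round(1).tolist(),round(a["confidence"],2)) for a in pinpoint(c,k)[:5]])
f=np.hstack([cv2.resize(p["frame"][170:300,190:320],(400,400),interpolation=cv2.INTER_CUBIC),cv2.resize(q["frame"][210:275,230:295],(400,400),interpolation=cv2.INTER_CUBIC)])
cv2.imwrite("pics/close.png",f[:,:,::-1])
E
```

```text
tcp in wrist [254.9 223.4] side [261.8 244.3]
plate edge-centre [ 0.4987 -0.1955  0.02  ]
[('foot', [254.8, 199.5]), ('plate', [254.8, 208.3]), ('coll', [254.9, 220.0]), ('knob', [255.0, 240.8])]
knob_top [([154.3, 337.6], 0.81), ([253.8, 238.6], 0.6)]
collar_top []
outer_lid [([256.0, 199.1], 0.79)]
[('foot', [261.3, 260.5]), ('plate', [261.5, 253.8]), ('coll', [261.7, 246.2]), ('knob', [262.1, 235.5])]
knob_top [([220.2, 225.8], 0.96), ([237.9, 263.6], 0.81), ([176.3, 223.4], 0.56), ([260.5, 235.1], 0.43)]
collar_top [([272.1, 195.7], 0.66), ([261.1, 244.5], 0.64)]
outer_lid [([261.7, 257.7], 0.55)]
```

View pics/close.png

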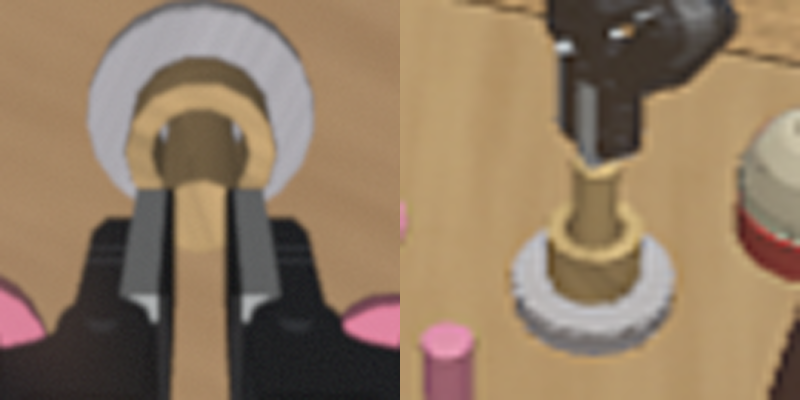

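```bash
python3 - <<'E'
from h import *
from scipy.spatial.transform import Rotation as Ro
p=read_camera("wrist"); q=read_camera("side");s=get_state();R=Ro.from_rotvec(s["orientation"]).as_matrix();t=np.array(s["position"])
print(s["width"],s["gripper_force"],"cam",(-np.array(p["R"]).T@p["t"]).round(3),"f",p["mtx"][0][0])
cr=lambda u:((u-[190,170])*400/130).round()
cs=lambda u:((u-[230,210])*400/65).round()
for back in(0,.01,.02,.03):
  for x in(.011,-.011):
    a=[cr(proj(p,t-back*R[:,2]+x*R[:,0]+k*.0042*R[:,1])) for k in(-1,1)]
    print(back,x,a,cs(proj(q,t-back*R[:,2]+x*R[:,0])))
E
```

```text
0.008822867655475568 0.0 cam [ 0.564 -0.161  0.222] f 288.67773880035895
0 0.011 [array([180., 116.]), array([220., 116.])] [225. 202.]
0 -0.011 [array([180., 211.]), array([219., 211.])] [167. 220.]
0.01 0.011 [array([179., 134.]), array([221., 134.])] [226. 180.]
0.01 -0.011 [array([179., 233.]), array([220., 233.])] [167. 198.]
0.02 0.011 [array([178., 154.]), array([222., 154.])] [227. 158.]
0.02 -0.011 [array([178., 257.]), array([221., 257.])] [167. 176.]
0.03 0.011 [array([176., 176.]), array([224., 176.])] [227. 135.]
0.03 -0.011 [array([177., 285.]), array([223., 285.])] [168. 153.]
```

Both cameras agree that the fingertips are really about 25 mm higher than the nominal TCP, above the knob top. I'll open, go about 20 mm lower (the opening straddles the collar, so this is safe) and close. The width will show what is gripped.

```bash
python3 -m pendant '{"dp":[[0,0,0],[0,0,0],[0,0,0],[0,0,0],[0,0,-0.3],[0,0,-0.3],[0,0,-0.2],[0,0,0]],"rot":[[0,0,0],[0,0,0],[0,0,0],[0,0,0],[0,0,0],[0,0,0],[0,0,0],[0,0,0]],"fingers":[0.5,0.5,0.5,0.5,0.5,0.5,0.5,0.5]}' 30
python3 -m pendant '{"dp":[[0,0,0],[0,0,0],[0,0,0],[0,0,0],[0,0,0],[0,0,0],[0,0,0]],"rot":[[0,0,0],[0,0,0],[0,0,0],[0,0,0],[0,0,0],[0,0,0],[0,0,0]],"fingers":[0.4,0.35,0.3,0.25,0.2,0.15,0.15]}'
python3 - <<'E'
from h import *
p=read_camera("wrist");q=read_camera("side")
f=np.hstack([cv2.resize(p["frame"][170:300,190:320],(400,400),interpolation=cv2.INTER_CUBIC),cv2.resize(q["frame"][210:275,230:295],(400,400),interpolation=cv2.INTER_CUBIC)])
cv2.imwrite("pics/close2.png",f[:,:,::-1])
E
```

```text
t: 20.7
position: [0.494, -0.1963, 0.0265]
orientation: [-3.052, -0.74, 0.002]
contact_force: [-0.4, -0.2, 0.0]
width: 0.0426
gripper_force: 0.0
t: 21.4
position: [0.4947, -0.1967, 0.0278]
orientation: [3.053, 0.74, 0.001]
contact_force: [0.6, -0.7, 3.0]
width: 0.0147
gripper_force: 29.3
```

View pics/close2.png

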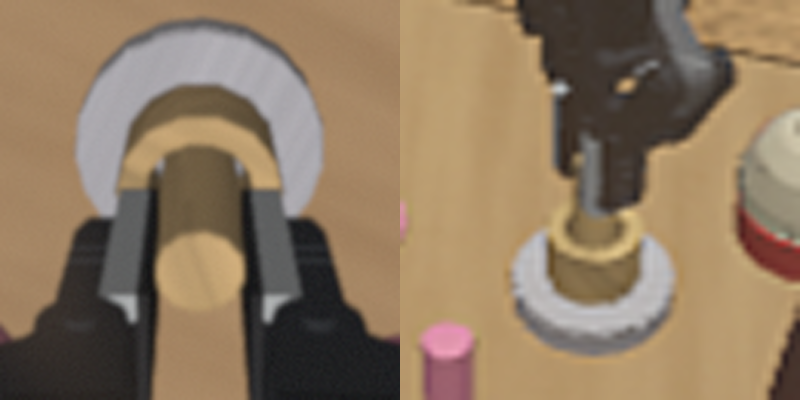

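The knob is gripped (width about 15 mm, 29 N) with the tips just above the collar top at (598,210). So the pads sit about 20 mm behind the nominal TCP. I'll lift and move beside the tin to re-measure the mouth.

```bash
python3 -m pendant '{"dp":[[0,0,0],[0,0,0.1],[0,0,0.3],[0,0,0.6],[0,0,0.9],[0,0,0.9],[0,0,0.9],[0,0,0.9],[0,0,0.9],[0,0,0.6],[0,0,0]],"rot":[[0,0,0],[0,0,0],[0,0,0],[0,0,0],[0,0,0],[0,0,0],[0,0,0],[0,0,0],[0,0,0],[0,0,0],[0,0,0]],"fingers":[0.15,0.15,0.15,0.15,0.15,0.15,0.15,0.15,0.15,0.15,0.15]}' 45
python3 -m pendant '{"dp":[[0,0.4,0],[0,0.7,0],[0,0.8,0],[0,0.8,0],[0,0.8,0],[0,0.7,0],[0,0.4,0],[0,0,0],[0,0,0],[0,0,0]],"rot":[[0,0,0],[0,0,0],[0,0,0],[0,0,0],[0,0,0],[0,0,0],[0,0,0],[0,0,0],[0,0,0],[0,0,0]],"fingers":[0.15,0.15,0.15,0.15,0.15,0.15,0.15,0.15,0.15,0.15]}'
python3 st.py
python3 - <<'E'
from h import *
ps={n:read_camera(n) for n in("wrist","side","top")}
for q,z in(("tin_mouth",.102),("tea_tin",.004)):
  for n,p in ps.items(): print(q,n,[(px(a["xy"]).round(1).tolist(),round(a["confidence"],2),onz(p,px(a["xy"]),z).round(4)) for a in pinpoint(p,q)[:2]],proj(p,np.array([.516,.029,z])).round(1))
s=get_state();T=np.array(s["position"])
p=ps["wrist"]
for q,z in(("knob_top",T[2]+.0442),("inner_lid",T[2]-.0278)):
  print(q,[(px(a["xy"]).round(1).tolist(),round(a["confidence"],2),(onz(p,px(a["xy"]),z)-T).round(4)) for a in pinpoint(p,q)[:2]])
save(p,"w5")
E
```

```text
t: 22.6
position: [0.4953, -0.1969, 0.1821]
orientation: [3.051, 0.74, 0.004]
contact_force: [-0.3, 0.0, -1.7]
width: 0.014
gripper_force: 41.6
t: 23.6
position: [0.4945, -0.0821, 0.1798]
orientation: [3.053, 0.739, -0.0]
contact_force: [-0.1, 0.6, -1.7]
width: 0.0135
gripper_force: 41.6
x [ 0.889  0.457 -0.   ] y [ 0.457 -0.889  0.   ] z [-0. -0. -1.] tcp [ 0.4945 -0.0821  0.1798] hold [ 0.4945 -0.0821  0.1988] j [-0.26  0.29  1.8  -0.    1.06  0.84] F [-0.1  0.6 -1.7] w 0.0135 41.57066881656647 t 23.6
tin_mouth wrist [([149.9, 110.0], 0.75, array([0.5157, 0.028 , 0.102 ]))] [148.9 109.1]
tin_mouth side [([270.9, 163.4], 0.8, array([0.5116, 0.046 , 0.102 ]))] [272.6 166.8]
tin_mouth top [([221.7, 184.0], 0.6, array([0.5189, 0.0292, 0.102 ]))] [221.8 185.2]
tea_tin wrist [([177.8, 107.1], 0.87, array([0.5151, 0.029 , 0.004 ]))] [178.2 106.4]
tea_tin side [([271.1, 196.8], 0.79, array([0.5157, 0.0365, 0.004 ])), ([296.7, 247.3], 0.5, array([ 0.573 , -0.1562,  0.004 ]))] [271.2 198.4]
tea_tin top [] [224.6 194.6]
knob_top [([241.3, 334.4], 0.72, array([-0.0463, -0.0155,  0.0442])), ([254.6, 255.3], 0.62, array([0.0017, 0.0007, 0.0442]))]
inner_lid [([254.8, 209.8], 0.84, array([-0.0012, -0.001 , -0.0278]))]
```

View pics/w5.png

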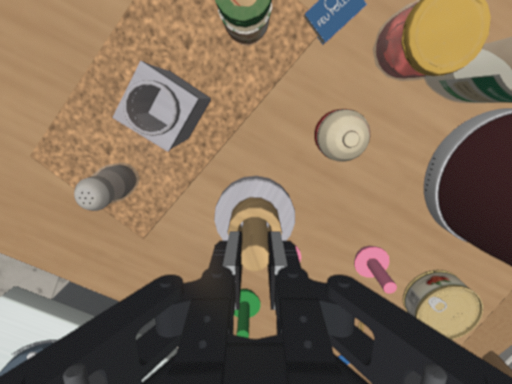

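The wrist view shows the lid pair held upright at (255,215) and the mouth's rim at (151,107), so the mouth is at about (0.5158, 0.0285). I've now used up my picture views, so I'll go by numbers from here. Next I'll move over the mouth and lower gently.

```bash
python3 -m pendant '{"dp":[[0.1,0.4,0],[0.15,0.7,0],[0.15,0.8,0],[0.15,0.8,0],[0.15,0.8,0],[0.1,0.6,0],[0.05,0.32,0],[0,0,-0.5],[0,0,-0.5],[0,0,-0.4],[0,0,0],[0,0,0]],"rot":[[0,0,0],[0,0,0],[0,0,0],[0,0,0],[0,0,0],[0,0,0],[0,0,0],[0,0,0],[0,0,0],[0,0,0],[0,0,0],[0,0,0]],"fingers":[0.15,0.15,0.15,0.15,0.15,0.15,0.15,0.15,0.15,0.15,0.15,0.15]}'
python3 st.py
python3 - <<'E'
from h import *
T=np.array(get_state()["position"])
for i in range(2):
  for n in("wrist","top","side"):
    p=read_camera(n)
    for q,z in(("outer_lid",T[2]-.0278+.008),("collar_top",T[2]-.0278+.042),("tea_tin",.004),("tin_mouth",.102)):
      r=[a for a in pinpoint(p,q) if np.linalg.norm(onz(p,px(a["xy"]),z)[:2]-T[:2])<.03]
      if r: print(n,q,round(r[0]["confidence"],2),onz(p,px(r[0]["xy"]),z).round(4))
E
```

```text
t: 25.35
position: [0.5157, 0.0285, 0.1447]
orientation: [-3.053, -0.739, 0.001]
contact_force: [-0.2, -0.3, -1.7]
width: 0.0134
gripper_force: 41.6
x [ 0.889  0.457 -0.001] y [ 0.457 -0.889 -0.   ] z [-0.001 -0.    -1.   ] tcp [0.5157 0.0285 0.1447] hold [0.5157 0.0285 0.1637] j [-0.03  0.36  1.79 -0.    0.99  1.06] F [-0.2 -0.3 -1.7] w 0.0134 41.60352051258087 t 25.35
wrist outer_lid 0.69 [0.5176 0.0293 0.1249]
wrist collar_top 0.72 [0.514  0.0291 0.1589]
wrist tea_tin 0.56 [0.5168 0.0299 0.004 ]
side outer_lid 0.9 [0.5157 0.0287 0.1249]
side collar_top 0.86 [0.5178 0.033  0.1589]
side tea_tin 0.86 [0.5194 0.0423 0.004 ]
side tin_mouth 0.63 [0.5068 0.0351 0.102 ]
wrist outer_lid 0.91 [0.5179 0.0306 0.1249]
wrist collar_top 0.86 [0.5155 0.0278 0.1589]
wrist tea_tin 0.82 [0.5151 0.0308 0.004 ]
side outer_lid 0.84 [0.5145 0.0382 0.1249]
side collar_top 0.91 [0.5177 0.0284 0.1589]
side tin_mouth 0.62 [0.5169 0.0357 0.102 ]
```

Everything is aligned within the noise, so I'll lower slowly.

```bash
python3 -m pendant '{"dp":[[0,0,-0.2],[0,0,-0.2],[0,0,-0.15],[0,0,-0.1],[0,0,0]],"rot":[[0,0,0],[0,0,0],[0,0,0],[0,0,0],[0,0,0]],"fingers":[0.15,0.15,0.15,0.15,0.15]}'
python3 -m pendant '{"dp":[[0,0,-0.06],[0,0,-0.06],[0,0,0]],"rot":[[0,0,0],[0,0,0],[0,0,0]],"fingers":[0.15,0.15,0.15]}'
```

```text
t: 27.35
position: [0.5156, 0.0289, 0.1283]
orientation: [-3.053, -0.74, 0.001]
contact_force: [0.5, -0.5, -1.5]
width: 0.0137
gripper_force: 41.6
t: 27.65
position: [0.5158, 0.0289, 0.1257]
orientation: [3.053, 0.74, -0.0]
contact_force: [-0.3, -0.4, -1.8]
width: 0.0138
gripper_force: 41.6
```

```bash
python3 -m pendant '{"dp":[[0,0,-0.07],[0,0,-0.07],[0,0,-0.05],[0,0,0]],"rot":[[0,0,0],[0,0,0],[0,0,0],[0,0,0]],"fingers":[0.15,0.15,0.15,0.15]}'
python3 -m pendant '{"dp":[[0,0,-0.05],[0,0,-0.05],[0,0,-0.03],[0,0,0]],"rot":[[0,0,0],[0,0,0],[0,0,0],[0,0,0]],"fingers":[0.15,0.15,0.15,0.15]}'
```

```text
t: 28.05
position: [0.5157, 0.0289, 0.1208]
orientation: [3.053, 0.74, -0.0]
contact_force: [0.6, -0.5, -0.8]
width: 0.0136
gripper_force: 41.6
t: 28.45
position: [0.5158, 0.0289, 0.1177]
orientation: [3.053, 0.74, -0.0]
contact_force: [-0.6, 0.0, -2.0]
width: 0.0138
gripper_force: 41.6
```

```bash
python3 -m pendant '{"dp":[[0,0,-0.03],[0,0,-0.03],[0,0,0]],"rot":[[0,0,0],[0,0,0],[0,0,0]],"fingers":[0.15,0.15,0.15]}'
python3 -m pendant '{"dp":[[0,0,-0.03],[0,0,0]],"rot":[[0,0,0],[0,0,0]],"fingers":[0.15,0.15]}'
```

```text
t: 28.75
position: [0.5157, 0.0289, 0.1162]
orientation: [3.053, 0.74, -0.0]
contact_force: [-0.4, 0.6, -1.6]
width: 0.0133
gripper_force: 41.6
t: 28.95
position: [0.5159, 0.0289, 0.1157]
orientation: [3.053, 0.74, 0.001]
contact_force: [-0.1, 0.0, -0.0]
width: 0.0136
gripper_force: 41.9
```

```bash
python3 -m pendant '{"dp":[[0,0,-0.03],[0,0,0]],"rot":[[0,0,0],[0,0,0]],"fingers":[0.15,0.15]}'
python3 -m pendant '{"dp":[[0,0,-0.03],[0,0,0]],"rot":[[0,0,0],[0,0,0]],"fingers":[0.15,0.15]}'; python3 st.py
```

```text
t: 29.15
position: [0.5163, 0.0289, 0.1155]
orientation: [3.053, 0.74, 0.002]
contact_force: [-2.1, -0.4, 8.3]
width: 0.0137
gripper_force: 42.5
t: 29.35
position: [0.5167, 0.0289, 0.1155]
orientation: [3.053, 0.74, 0.003]
contact_force: [-2.6, -0.0, 13.9]
width: 0.0137
gripper_force: 43.1
x [0.889 0.458 0.002] y [ 0.458 -0.889  0.001] z [ 0.002 -0.    -1.   ] tcp [0.5167 0.0289 0.1155] hold [0.5166 0.0289 0.1345] j [-0.03  0.4   1.82 -0.    0.92  1.06] F [-2.6 -0.  13.9] w 0.0137 43.12623202800751 t 29.35
```

The lid stopped firmly at 0.1155, against 0.1158 expected for fully seated. I'll ease off, release, lower around the collar and grip it.

```bash
python3 -m pendant '{"dp":[[0,0,0.04],[0,0,0],[0,0,0],[0,0,0],[0,0,0],[0,0,0],[0,0,0]],"rot":[[0,0,0],[0,0,0],[0,0,0],[0,0,0],[0,0,0],[0,0,0],[0,0,0]],"fingers":[0.15,0.15,0.3,0.45,0.58,0.58,0.58]}'
python3 -m pendant '{"dp":[[0,0,-0.2],[0,0,-0.25],[0,0,-0.25],[0,0,-0.2],[0,0,0]],"rot":[[0,0,0],[0,0,0],[0,0,0],[0,0,0],[0,0,0]],"fingers":[0.58,0.58,0.58,0.58,0.58]}' 30;  python3 st.py
```

```text
t: 30.05
position: [0.5158, 0.0289, 0.1149]
orientation: [3.053, 0.74, -0.0]
contact_force: [-0.6, 0.0, 0.1]
width: 0.0494
gripper_force: 0.0
t: 30.55
position: [0.5153, 0.0289, 0.0916]
orientation: [-3.053, -0.74, 0.002]
contact_force: [-0.2, 1.0, 0.6]
width: 0.0497
gripper_force: 0.0
x [ 0.889  0.458 -0.001] y [ 0.458 -0.889 -0.001] z [-0.001 -0.    -1.   ] tcp [0.5153 0.0289 0.0916] hold [0.5153 0.0289 0.1106] j [-0.03  0.43  1.83 -0.    0.88  1.06] F [-0.2  1.   0.6] w 0.0497 0.0 t 30.55
```

```bash
python3 -m pendant '{"dp":[[0,0,0],[0,0,0],[0,0,0],[0,0,0],[0,0,0],[0,0,0]],"rot":[[0,0,0],[0,0,0],[0,0,0],[0,0,0],[0,0,0],[0,0,0]],"fingers":[0.5,0.45,0.4,0.35,0.33,0.33]}' 35;  python3 st.py
python3 - <<'E'
from h import *
p=read_camera("wrist");T=np.array(get_state()["position"])
for q,z in(("knob_top",.160),("collar_top",.130),("outer_lid",.096)):
    print(q,[(round(a["confidence"],2),onz(p,px(a["xy"]),z).round(4)) for a in pinpoint(p,q) if np.linalg.norm(onz(p,px(a["xy"]),z)[:2]-T[:2])<.03])
E
```

```text
t: 31.15
position: [0.5161, 0.0291, 0.0931]
orientation: [3.053, 0.74, 0.001]
contact_force: [-1.6, 0.8, 5.4]
width: 0.0313
gripper_force: 34.2
x [0.889 0.458 0.001] y [ 0.458 -0.889  0.   ] z [ 0.001  0.    -1.   ] tcp [0.5161 0.0291 0.0931] hold [0.5161 0.0291 0.1121] j [-0.03  0.43  1.83  0.    0.88  1.06] F [-1.6  0.8  5.4] w 0.0313 34.19238058850169 t 31.15
knob_top []
collar_top []
outer_lid [(0.74, array([0.5185, 0.032 , 0.096 ]))]
```

The collar is gripped (width 31 mm, 34 N). I'll lift it straight up slowly, watching the force.

```bash
python3 -m pendant '{"dp":[[0,0,0.05],[0,0,0.1],[0,0,0.1],[0,0,0.1],[0,0,0.15],[0,0,0]],"rot":[[0,0,0],[0,0,0],[0,0,0],[0,0,0],[0,0,0],[0,0,0]],"fingers":[0.33,0.33,0.33,0.33,0.33,0.33]}'
python3 -m pendant '{"dp":[[0,0,0.2],[0,0,0.3],[0,0,0.3],[0,0,0.3],[0,0,0.3],[0,0,0.3],[0,0,0.3],[0,0,0.3],[0,0,0.3],[0,0,0.3],[0,0,0.15],[0,0,0]],"rot":[[0,0,0],[0,0,0],[0,0,0],[0,0,0],[0,0,0],[0,0,0],[0,0,0],[0,0,0],[0,0,0],[0,0,0],[0,0,0],[0,0,0]],"fingers":[0.33,0.33,0.33,0.33,0.33,0.33,0.33,0.33,0.33,0.33,0.33,0.33]}'
python3 st.py
python3 - <<'E'
from h import *
T=np.array(get_state()["position"]);dz=T[2]-.0925
for n in("side","wrist","top"):
  p=read_camera(n)
  for q,z in(("outer_lid",.096+dz),("collar_top",.130+dz),("inner_lid",.088),("knob_top",.160),("tin_mouth",.102),("tea_tin",.004),("timer",0),("pepper_mill",.004),("spice_jar",.004)):
    print(n,q,proj(p,np.array([.516,.029,z])).round(),[(px(a["xy"]).round().tolist(),round(a["confidence"],2),onz(p,px(a["xy"]),z)[:2].round(3).tolist()) for a in pinpoint(p,q)[:5]])
E
```

```text
t: 31.95
position: [0.5161, 0.0289, 0.1056]
orientation: [3.053, 0.74, 0.001]
contact_force: [0.5, 0.1, -0.9]
width: 0.0312
gripper_force: 34.7
t: 33.15
position: [0.516, 0.0289, 0.1818]
orientation: [3.053, 0.74, 0.001]
contact_force: [0.1, -0.3, -0.8]
width: 0.0309
gripper_force: 34.7
x [0.889 0.458 0.001] y [ 0.458 -0.889  0.001] z [ 0.001 -0.    -1.   ] tcp [0.516  0.0289 0.1818] hold [0.516  0.0289 0.2008] j [-0.03  0.31  1.76 -0.    1.07  1.06] F [ 0.1 -0.3 -0.8] w 0.0309 34.7305937949568 t 33.15
side outer_lid [274. 137.] [([274.0, 136.0], 0.64, [0.516, 0.032])]
side collar_top [275. 123.] [([276.0, 125.0], 0.66, [0.52, 0.021])]
side inner_lid [272. 172.] [([238.0, 291.0], 0.92, [0.457, -0.355]), ([217.0, 249.0], 0.85, [0.411, -0.256]), ([273.0, 171.0], 0.82, [0.518, 0.03]), ([276.0, 195.0], 0.64, [0.523, -0.073]), ([183.0, 247.0], 0.62, [0.345, -0.254])]
side knob_top [274. 146.] [([220.0, 223.0], 0.96, [0.42, -0.266]), ([237.0, 262.0], 0.7, [0.458, -0.359]), ([179.0, 221.0], 0.69, [0.348, -0.265]), ([271.0, 146.0], 0.68, [0.511, 0.029])]
side tin_mouth [273. 167.] [([270.0, 
[... 870 characters left out ...]
 0.61, [0.574, -0.153])]
wrist pepper_mill [255. 165.] [([198.0, 230.0], 0.59, [0.403, 0.056])]
wrist spice_jar [255. 165.] [([322.0, 86.0], 0.69, [0.633, 0.002])]
top outer_lid [219. 176.] []
top collar_top [218. 171.] []
top inner_lid [222. 187.] [([301.0, 275.0], 0.85, [0.311, -0.153]), ([307.0, 241.0], 0.75, [0.387, -0.168]), ([345.0, 222.0], 0.7, [0.431, -0.258])]
top knob_top [220. 179.] [([307.0, 232.0], 0.77, [0.398, -0.158]), ([353.0, 216.0], 0.73, [0.433, -0.259]), ([300.0, 276.0], 0.51, [0.305, -0.141])]
top tin_mouth [222. 185.] []
top tea_tin [225. 195.] []
top timer [225. 195.] [([299.0, 173.0], 0.56, [0.574, -0.163])]
top pepper_mill [225. 195.] []
top spice_jar [225. 195.] []
```

The force of 0.8 N matches the outer lid's weight alone, and its skirt is at 0.185, 25 mm above the knob top at 0.160. The inner lid shows at its seated pixels in the side view ((273,171) against (272,172) predicted), and the neighbours and timer are where they started. I'll hand in.

```bash
python3 -c "
from workcell import *
print(hand_in())"
```

```text
the job is handed in; nothing more can be done
None
```

The job is handed in at about 33 s: the tin stands upright on the mat, the inner lid is seated in its neck, and the outer lid is held level about 25 mm above the knob; neighbours and timer undisturbed, though I viewed 11 pictures against the limit of 10.

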